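# Present a circuit board over the clippings tub and hold it for lead trimming

## Task

Tip up the orange lid of the grey clippings tub by its tab until it is clearly slanted with its far side still on the rim, then lift it off and lay it down on the bench clear of the tub. Then slide the aluminium fixture plate out along the riser towards the tub, without lifting it, until its red line lies square along the riser's yellow edge, and finish while still holding the plate so that its heavy overhanging end cannot tip, level and resting on the riser only. Leave the other tools where they are.

Things in the scene. Friction and masses are not known exactly. Their poses are not given: they have to be found in the camera images.
- riser: blue steel platform fixed to the bench, 190 (x) by 240 (y) by 100 mm high, top flat; origin at the centre of its foot, z up. The plate lies on it; its -y end has the yellow edge, towards the tub
- riser_edge (a point): middle of the top outer corner of the riser's yellow edge (the very end of its top, 100 mm above the bench); axes as the riser: -y points outward over the tub, x along the edge
- plate: loose aluminium plate 130 (x) by 300 (y) by 8 mm thick, 0.4 to 0.8 kg, flat on the riser, held by friction only; origin mid-underside; -y end outward, with a green circuit board at y -120 to -50 (32 high), +y end inward, with the handle. Centre of mass 10 outward of its middle, 40 outward of the red line: with the line at the edge it tips unless held
- plate_line (a point): middle of the red line across the plate's top face (4 mm wide, full width of the plate, 30 inward of the plate's middle, 8 above its underside); axes as the plate. To be brought over the riser's edge; wanted overhang is 180
- plate_handle (a point): centre of the plate's black upright handle block, 26 (x) by 40 (y) by 40 mm high, standing on the plate's top, rigidly fixed, 95 inward (+y) of the red line and on the plate's middle line; axes as the plate; its top is 20 above this point, the plate's top face 20 below
- tub: grey round clippings tub fixed to the bench, outer diameter 110 at the rim, 70 high, wall 4 mm, open inside; origin at the centre of its foot. The mat around 0.48 m ahead of and 0.365 m to the right of the robot base is always bare, with room for the lid
- tub_rim (a point): centre of the tub's mouth, at rim height, 70 mm above the bench
- lid: orange lid, loose, a disc of diameter 114 by 6 thick lying on the tub's rim, with a plug of diameter 92 by 6 mm deep underneath that sits loosely in the mouth; 60 to 105 g; origin at the centre of the disc's underside (rim height when seated); x points to the tab
- lid_center (a point): centre of the lid's disc, half-way up its 6 mm thickness; axes as the lid
- lid_tab (a point): centre of the lid's black upright tab, a block 24 (x, radial) by 12 (y, across) by 34 mm high standing on the disc, 40 from the lid's centre along its x; axes as the lid; its top is 17 above this point, the disc's top face 17 below
- cutters: bystander, loose on the bench, to be left alone: red-handled side cutters, about 130 mm long or wide
- pliers: bystander, loose on the bench, to be left alone: pliers with one red and one black handle, about 160 mm long or wide
- spool: bystander, loose on the bench, to be left alone: blue solder spool, diameter 62, 26 high, about 62 mm long or wide
- syringe: bystander, loose on the bench, to be left alone: white flux syringe, about 130 mm long or wide
- driver: bystander, loose on the bench, to be left alone: screwdriver, about 150 mm long or wide
- board_holder: bystander, loose on the bench, to be left alone: board holder: silver bell-shaped foot with black two-jaw clamp, 160 high, about 130 mm long or wide

How it is judged (in metres and radians):
On the way, in this order (a step that is already met when the one before it is completed fails the run):
1. the lid is tipped up by more than 10 degrees while its far side is still on the tub's rim (its centre within 30 mm of the mouth's, sideways, and less than 45 mm above it) (angle between lid_center's own z axis and vertical above 0.175 rad and horizontal distance between lid_center and tub_rim below 0.03 m and z of lid_center in the frame of tub_rim below 0.045 m), for 0.05 s.
2. the lid lies on the bench clear of the tub, let go (height (world z) of lid_center below 0.03 m and horizontal distance between lid_center and tub_rim above 0.115 m and contact force between the fingers and lid below 0.2 N and linear speed of lid below 0.03 m/s), for 0.2 s.
3. the plate's red line is at the riser's edge, square, level, and the plate is held (y of plate_line in the frame of riser_edge between -0.006 and 0.006 m and x of plate_line in the frame of riser_edge between -0.035 and 0.035 m and angle between the y axis of plate_line and the y axis of riser_edge, either way round below 0.07 rad and angle between plate_line's own z axis and vertical below 0.05 rad and z of plate_line in the frame of riser_edge between 0.004 and 0.013 m and contact force between the fingers and plate above 1 N and contact force between plate and riser above 1 N and contact force between plate and tub below 0.3 N and contact force between plate and lid below 0.3 N and linear speed of plate below 0.03 m/s), for 0.3 s.
At the end, for the whole second after the job is handed in: Red line within 6 mm of the riser's edge, parallel within 4 degrees, middles within 35 mm; plate level within 3 degrees, still, on the riser (over 1 N), held by the fingers (over 1 N), off tub and lid; lid let go, lying on the bench, its centre over 115 mm from the tub's (all of step 3 and height (world z) of lid_center below 0.03 m and horizontal distance between lid_center and tub_rim above 0.115 m and contact force between the fingers and lid below 0.2 N); the arm keeps its last pose, push and grip.
It fails at once if the plate is tipped by more than 9 degrees (angle between plate_line's own z axis and vertical above 0.157 rad).
It fails at once if the plate is lifted more than 20 mm off the riser (z of plate_line in the frame of riser_edge above 0.028 m).
It fails at once if the plate falls off the riser (z of plate_line in the frame of riser_edge below -0.02 m).
It fails at once if another tool on the bench is moved more than 30 mm (distance of any of cutters, pliers, spool, syringe, driver, board_holder from where it was at the start of the episode above 0.03 m).
It also fails if it takes over 48 s, if anything falls off the work surface, if the arm or the gripper's body presses on something with over 40 N, if the wrist force passes 120 N, or if a joint passes its speed limit or range.

## Robot

A 7-joint arm with a two-finger parallel gripper is mounted at the origin on the work surface. World frame = base frame: x ahead of the robot, y to its left, z up, the work surface at z = 0. Lengths are in mm, angles in degrees, forces in N, time in s.
With the tool pointing down it reaches from about 400 to 850 mm from the base axis. Payload 10.4 kg.
Tool frame: the origin (TCP) lies midway between the tips of the shut fingers; the grasp point (between the pads) lies 19 mm behind it; y points along the fingers, z is the direction in which the jaws open and shut, and the axes are right-handed (so a half turn about y gives the same grasp; the last joint's range is limited). The gripper opens to 87 mm and grips with 3 to 60 N. Pads are 19 mm wide; open, the fingers measure 117 mm over their backs; the gripper's body (75 mm by 190 mm) begins 51 mm behind the grasp point.
Start: joints at [-76.582, 19.034, -3.707, 83.658, 1.238, 77.344, -5.071], TCP at [158.727, 604.531, 222.576] pointing down, gripper open.
Joint ranges: [-148.97, 148.97], [-28.65, 121.19], [-84.17, 76.75], [9.2, 138.47], [-72.65, 252.65], [3.7, 117.97], [-149.18, 149.18]. Speed limits (degrees/s): [127.2, 127.2, 159.86, 159.86, 180, 180, 180].

## Interface

Orientations are given as [roll, pitch, yaw] about the fixed x, y, z axes, in that order (R = Rz(yaw) Ry(pitch) Rx(roll)).
In Python, from workcell import monitor, cams, job gives the robot as it stands.
- The arm moves only by the tool step_arm, never from a script. Its argument "deltas" is a list of rows, each a list of 3 entries, a list of its own where there are three numbers: the shift along the tool's x, y, z in mm, then the turn, a rotation vector about the tool's x, y, z in rad, then the finger opening in mm, from 0 to 87. A call has exactly 10 rows; each row is the pose to reach, as a shift and turn from the pose measured when the call began, along the tool's axes at that moment; what a row does not reach only later rows make up. A row lasts 1/8 s, in which the tool goes at most 62.5 mm and 10.7 degrees, less where a joint would pass 70% of its speed; a pose out of reach is approached as far as the arm can. A call with a gripper value outside its range is refused whole. The fingers move at their own pace and stop on an object; the grip force is fixed at half the most. Time passes only in rows, so rows that repeat a pose let the fingers close, or fill a call up. It gives the time, the measured TCP pose, the force and the opening at its end, in the units of the state.
- monitor.get_obs(): the state, without advancing time (a new reading comes with each control period).
- cams.camera(name): name is "scene" or "top" or "wrist"; returns a dict with "pixels" (400x640x3 uint8, red, green, blue), "fovy" (degrees; the focal length in pixels is half the picture's height over the tangent of half this angle, whatever the lens; pixels are square), "cx", "cy" (the principal point, pixels), "R" (3x3) and "t" (3): a world point X has camera coordinates R X + t. Camera axes: x right, y down, z forward; pixel columns grow to the right and rows downward; lengths in mm; the calibration is good to about 2 mm. A picture is of the moment at which its call begins. There is no depth.
- job.job_done(): hands the job in, once; it reports no verdict.
The state is a dict: "time_s": time; "qpos": joint angles; "qd": joint speeds; "effort": joint torques, N m; "ee_pos": TCP position; "tcp_rot": TCP orientation; "contact_force": force on the tool from outside, world axes, zero at the start; "torque": the same for the moment, N m; "gripper_width": finger opening in mm.
Only numpy, scipy, OpenCV 4.12 (cv2) and the standard library are available. Lean on these libraries where they do the work, as an engineer would, in place of code of your own. Each camera call takes 0.05 s, during which the arm holds its last target. There are 200 camera calls.

## Working session

There is one attempt and no reset: what is moved stays moved. The work goes in short steps, Python scripts to look and compute and a tool call to move; the robot and the scene stay as the last step left them, time stands still between calls to the robot, and variables do not carry over. Pictures are saved under pics/ and viewed, about 8 in all and at most 12, crops included, and the job is handed in when it is done.

Besides the shell and the picture viewer there is one more tool, called after "Call:" as a command line: name --argument value ..., lists and objects as JSON in quotes. step_arm: Moves the arm, as the interface text tells. Its arguments: {"type":"object","properties":{"deltas":{"type":"array","items":{"type":"array"}}},"required":["deltas"]}

```bash
mkdir -p pics
cat > h.py <<'E'
import numpy as np, cv2
from workcell import monitor, cams, job
from scipy.spatial.transform import Rotation as Ro
def cam(n):
    c=cams.camera(n); c['R']=np.array(c['R']);c['t']=np.array(c['t']);c['f']=200/np.tan(np.radians(c['fovy'])/2); return c
def ray(c,u,v,z):
    d=c['R'].T@np.array([(u-c['cx'])/c['f'],(v-c['cy'])/c['f'],1]); o=-c['R'].T@c['t']
    return o+d*(z-o[2])/d[2]
def proj(c,X):
    p=c['R']@np.array(X,float)+c['t']; return c['f']*p[:2]/p[2]+[c['cx'],c['cy']]
def save(c,n): cv2.imwrite(f'pics/{n}.png',np.array(c['pixels'])[:,:,::-1])
E
python3 - <<'E'
from h import *
print(monitor.get_obs())
ims=[]
for n in['top','scene']:
    c=cam(n); ims.append(np.array(c['pixels'])[:,:,::-1]); print(n,c['f'],c['cx'],c['cy'],-c['R'].T@c['t'],c['R'].round(3).tolist())
    cv2.imwrite(f'pics/{n}0.png',ims[-1])
E
```

```text
{'time_s': 0.0, 'qpos': array([-76.58213205,  19.07142016,  -3.70576561,  83.70589578,
         1.23638293,  77.34158097,  -5.07041715]), 'qd': array([-0.01471529,  0.05559703, -0.03524254, -0.04299639, -0.02797626,
        0.04907226,  0.1024173 ]), 'effort': array([ 4.29772863e-04, -6.23259974e+01,  2.46725441e-02, -3.89894629e+01,
       -6.13248604e-02,  3.97093815e-02,  1.42018102e-04]), 'ee_pos': array([158.64835552, 604.13956701, 221.76081917]), 'tcp_rot': array([-9.00790610e+01, -2.85856372e-03, -1.47127530e+01]), 'contact_force': array([-1.07736873, -0.33141249,  0.97673027]), 'torque': array([-0.01974154,  0.04369667,  0.01864458]), 'gripper_width': 86.70402548931253}
top 428.0822825322771 312.13390971258025 201.77543378511288 [ 457.00300707   75.05394445 1149.60667642] [[0.025, -1.0, -0.008], [-0.996, -0.025, -0.081], [0.081, 0.01, -0.997]]
scene 506.57762452884583 317.80189578616194 201.94899776456495 [1421.68718122 -478.54077321 1177.94792544] [[0.544, 0.839, 0.006], [0.606, -0.389, -0.694], [-0.58, 0.381, -0.72]]
```

View pics/top0.png

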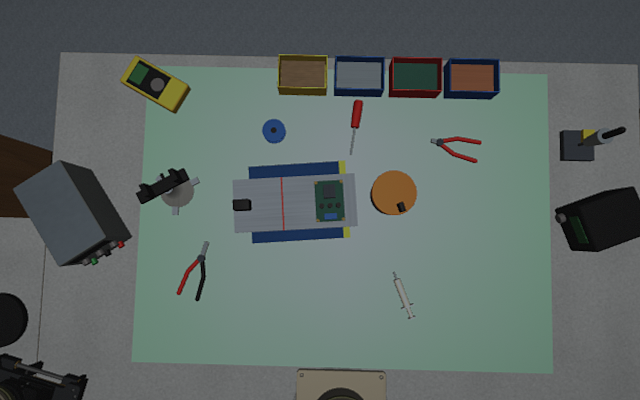

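View pics/scene0.png

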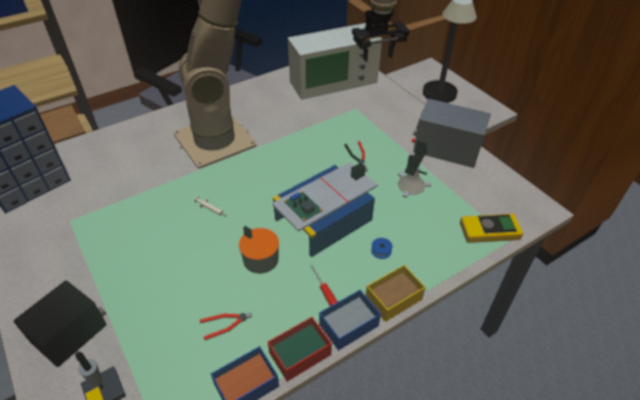

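The top view shows the lid at about (394,193) with its tab at (401,207). The plate's handle is at (242,205), the red line at x≈282 and the yellow edge at x≈346. Next I'll measure these.

```bash
cat > m.py <<'E'
from h import *
def run(c,quiet=False):
    im=np.array(c['pixels']); hsv=cv2.cvtColor(im,cv2.COLOR_RGB2HSV)
    H,S,V=[hsv[:,:,i].astype(int) for i in range(3)]
    def pts(m,box):
        k=np.zeros_like(m);k[box[1]:box[3],box[0]:box[2]]=1; v,u=np.nonzero(m&k); return np.c_[u,v]
    def w(P,z): return np.array([ray(c,u,v,z)[:2] for u,v in P])
    def rect(P,z):
        r=cv2.minAreaRect(w(P,z).astype(np.float32)); return np.round(r[0],1),np.round(r[1],1),round(r[2],2),len(P)
    def axis(P,z):
        q=w(P,z);m=q.mean(0);a=np.linalg.svd(q-m)[2][0]; return m.round(1),round(np.degrees(np.arctan2(a[1],a[0]))%180,2)
    return H,S,V,pts,w,rect,axis
E
python3 - <<'E'
from m import *
c=cam('top');H,S,V,pts,w,rect,axis=run(c)
red=pts(((H<8)|(H>172))&(S>110),(265,165,300,240)); print('line',rect(red,108),axis(red,108))
yel=pts((H>20)&(H<35)&(S>130),(335,150,365,250)); print('yel',rect(yel,100),axis(yel,100)); print(yel[np.argsort(yel[:,1])][[0,-1]])
blu=pts((H>100)&(H<125)&(S>120)&(V>50),(240,150,360,250)); print('blue',rect(blu,100))
by=np.r_[blu,yel];print('riser',rect(by,100))
org=pts((H>5)&(H<20)&(S>140),(360,160,430,225)); q=w(org,76); print('lid',cv2.minEnclosingCircle(q.astype(np.float32)))
tab=pts((V<60),(385,195,415,220)); print('tab top110',rect(tab,110),len(tab),rect(tab,93))
hd=pts((V<60),(225,190,260,220)); print('handle',rect(hd,148),rect(hd,128))
pl=pts((S<40)&(V>90),(225,165,365,245)); print('plate',rect(pl,108))
im=np.array(c['pixels'])[150:250,220:430,::-1]; cv2.imwrite('pics/crop1.png',cv2.resize(im,None,fx=3.8,fy=3.8,interpolation=cv2.INTER_CUBIC))
E
```

```text
line (array([537.5, 158.6]), array([127.5,   2.7]), 4.62, 59) (array([537.2, 158.5]), np.float64(4.54))
yel (array([553.2,   8. ]), array([186.3,  14.3]), 4.87, 122) (array([562.4,   8.4]), np.float64(4.93))
[[339 161]
 [349 236]]
blue (array([541.9, 127. ]), array([187.3, 220.9]), 4.97, 2043)
riser (array([542.9, 118.9]), array([187.7, 237.3]), 4.97, 2165)
lid ((572.3734130859375, -118.54777526855469), 56.65525436401367)
tab top110 (array([ 535. , -130.6]), array([21.5, 16.2]), 18.97, 62) 62 (array([ 536.3, -134. ]), array([21.9, 16.5]), 18.97, 62)
handle (array([528.2, 249.3]), array([25.9, 42.6]), 1.42, 203) (array([529.6, 252.7]), array([26.4, 43.5]), 1.42, 203)
plate (array([534.8, 128.6]), array([193.6, 342. ]), 1.37, 7368)
```

View pics/crop1.png

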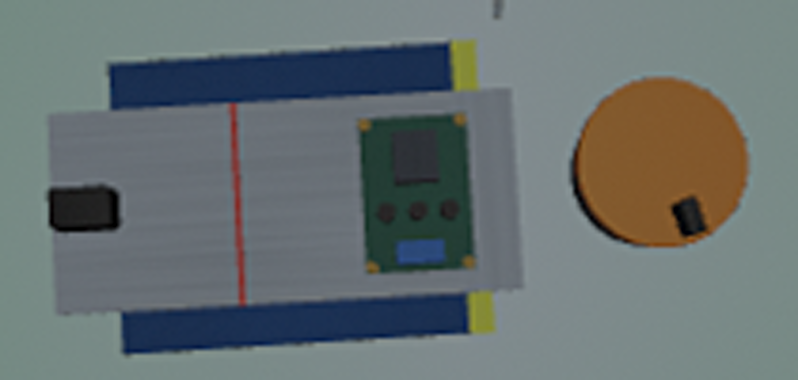

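```bash
cat >> h.py <<'E'
def mv(pos,yaw,tilt=0,R=None):
    """print tool-frame shift/turn to world TCP pos, jaws along yaw+90, tool down"""
    o=monitor.get_obs(); R0=Ro.from_euler('xyz',o['tcp_rot'],degrees=True)
    Rt=R if R is not None else Ro.from_euler('xyz',[-90,0,yaw],degrees=True)
    print('now',o['time_s'],o['ee_pos'].round(1),o['tcp_rot'].round(1),o['qpos'].round(0),o['contact_force'].round(1),round(o['gripper_width'],1))
    print('shift',R0.inv().apply(np.array(pos)-o['ee_pos']).round(1),'turn',(R0.inv()*Rt).as_rotvec().round(3))
E
python3 - <<'E'
from h import *
mv([500,200,240],-95); mv([536.2,-133.7,150],-157.5)
E
```

```text
now 0.15 [158.7 604.2 222. ] [-90.1  -0.  -14.7] [-77.  19.  -4.  84.   1.  77.  -5.] [-0.2 -0.1  0.1] 87.1
shift [ 432.8  -17.7 -304.3] turn [1.000e-03 1.401e+00 1.000e-03]
now 0.15 [158.7 604.2 222. ] [-90.1  -0.  -14.7] [-77.  19.  -4.  84.   1.  77.  -5.] [-0.2 -0.1  0.1] 87.1
shift [ 552.5   72.6 -617.8] turn [0.000e+00 2.492e+00 1.000e-03]
```

Call:
step_arm --deltas '[[[40, -2, -28], [0, 0.14, 0], 87], [[83, -4, -58], [0, 0.28, 0], 87], [[130, -6, -91], [0, 0.42, 0], 87], [[173, -8, -122], [0, 0.56, 0], 87], [[217, -9, -152], [0, 0.7, 0], 87], [[260, -11, -183], [0, 0.84, 0], 87], [[303, -13, -213], [0, 0.98, 0], 87], [[346, -14, -244], [0, 1.12, 0], 87], [[390, -16, -274], [0, 1.26, 0], 87], [[433, -18, -304], [0, 1.4, 0], 87]]'

```text
time_s: 1.4
ee_pos: [501.1, 198.8, 240.3]
tcp_rot: [-90.0, -0.1, -95.2]
contact_force: [1.3, 0.7, -0.3]
gripper_width: 87.3
```

Run:
```python
from h import *
mv([536.2,-133.7,150],-157.5)
```

```text
now 1.4 [501.1 198.8 240.3] [-90.   -0.1 -95.2] [-48.   7.  24.  96.  -3.  77. -29.] [ 1.3  0.7 -0.3] 87.3
shift [327.9  90.6  65. ] turn [-0.000e+00  1.088e+00  1.000e-03]
```

Call:
step_arm --deltas '[[[41, 0, 8], [0, 0.136, 0], 87], [[82, 0, 16], [0, 0.272, 0], 87], [[123, 0, 24], [0, 0.408, 0], 87], [[164, 0, 33], [0, 0.544, 0], 87], [[205, 10, 41], [0, 0.68, 0], 87], [[246, 30, 49], [0, 0.816, 0], 87], [[287, 50, 57], [0, 0.952, 0], 87], [[328, 70, 65], [0, 1.088, 0], 87], [[328, 85, 65], [0, 1.088, 0], 87], [[328, 90, 65], [0, 1.088, 0], 87]]'

```text
time_s: 2.65
ee_pos: [535.7, -133.1, 149.6]
tcp_rot: [-90.0, -0.1, -157.5]
contact_force: [-0.2, 0.2, 1.0]
gripper_width: 87.2
```

Run:
```python
from h import *
c=cam('wrist'); save(c,'w1')
for X in [[536.2,-133.7,110],[572.4,-118.5,76]]: print(proj(c,X))
mv([536.2,-133.7,82],-157.5)
```

```text
[322.47591844 226.15368028]
[322.29237831 162.29011979]
now 2.7 [ 535.8 -132.6  149.6] [-9.000e+01 -1.000e-01 -1.574e+02] [-27.  15.  42. 102. -11.  67. -49.] [-0.4  0.3 -1. ] 86.8
shift [-0.  67.6  1.2] turn [0.    0.002 0.002]
```

View pics/w1.png

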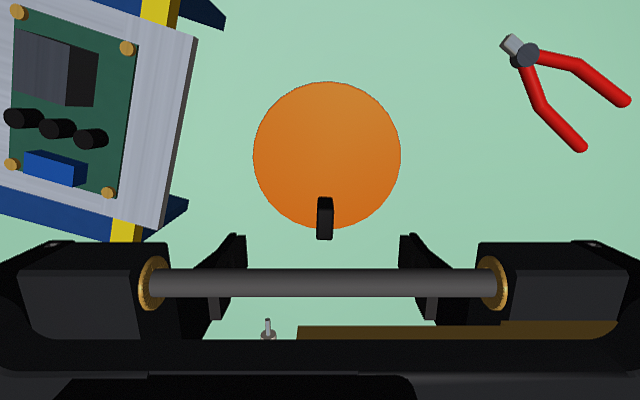

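The wrist view shows the tab at about (325,225), within 3 px of where I predicted it. It is upright and centred between the fingers, so I'll go down and grip it.

Call:
step_arm --deltas '[[[0, 12, 1], [0, 0, 0], 87], [[0, 24, 1], [0, 0, 0], 87], [[0, 36, 1], [0, 0, 0], 87], [[0, 48, 1], [0, 0, 0], 60], [[0, 58, 1], [0, 0, 0], 40], [[0, 64, 1], [0, 0, 0], 30], [[0, 67, 1], [0, 0, 0], 20], [[0, 67, 1], [0, 0, 0], 0], [[0, 67, 1], [0, 0, 0], 0], [[0, 67, 1], [0, 0, 0], 0]]'

```text
time_s: 3.95
ee_pos: [536.2, -133.6, 82.8]
tcp_rot: [-90.0, -0.1, -157.4]
contact_force: [0.1, 0.1, -0.5]
gripper_width: 24.7
```

Run:
```python
from h import *
mv([536.2,-133.7,82],-157.5)
o=monitor.get_obs(); R0=Ro.from_euler('xyz',o['tcp_rot'],degrees=True); p=o['ee_pos']
lx=np.array([np.cos(np.radians(202.5)),np.sin(np.radians(202.5)),0]); ly=np.cross([0,0,1],lx)
piv=p+lx*-(40+55)+[0,0,70-p[2]]
for d in (4,8,12,16):
    r=Ro.from_rotvec(-ly*np.radians(d)); q=piv+r.apply(p-piv)
    print(d,R0.inv().apply(q-p).round(1),(R0.inv()*r*R0).as_rotvec().round(3))
```

```text
now 3.95 [ 536.2 -133.6   82.8] [-9.000e+01 -1.000e-01 -1.574e+02] [-25.  20.  40. 106. -15.  59. -46.] [ 0.1  0.1 -0.5] 24.7
shift [0.1 0.8 0.1] turn [0.    0.002 0.001]
4 [-1.1 -6.6  0. ] [-0.    0.   -0.07]
8 [ -2.7 -13.1   0. ] [-0.    0.   -0.14]
12 [ -4.7 -19.5   0. ] [-0.     0.    -0.209]
16 [ -7.2 -25.7   0. ] [-0.001  0.    -0.279]
```

Call:
step_arm --deltas '[[[0, 0, 0], [0, 0, 0], 0], [[0, 0, 0], [0, 0, 0], 0], [[0, 0, 0], [0, 0, 0], 0], [[0, 0, 0], [0, 0, 0], 0], [[-1, -5, 0], [0, 0, -0.05], 0], [[-2, -10, 0], [0, 0, -0.105], 0], [[-3.5, -15, 0], [0, 0, -0.16], 0], [[-5, -20, 0], [0, 0, -0.215], 0], [[-7, -25.5, 0], [0, 0, -0.279], 0], [[-7, -25.5, 0], [0, 0, -0.279], 0]]'

```text
time_s: 5.2
ee_pos: [543.7, -130.0, 107.8]
tcp_rot: [-90.0, -16.1, -157.3]
contact_force: [1.0, 1.9, 1.5]
gripper_width: 11.6
```

Run:
```python
from h import *
c=cam('scene'); im=np.array(c['pixels'])[150:330,160:420,::-1]; cv2.imwrite('pics/s2.png',cv2.resize(im,None,fx=3,fy=3,interpolation=cv2.INTER_CUBIC))
mv([520,-220,190],-157.5);mv([450,-350,120],-157.5)
```

```text
now 5.25 [ 543.2 -130.5  107.9] [ -90.   -16.  -157.3] [-26.  31.  41.  92. -11.  78. -51.] [ 0.9  1.8 -0.1] 11.5
shift [ 76.4 -63.5  73.7] turn [-0.     0.003  0.279]
now 5.25 [ 543.2 -130.5  107.9] [ -90.   -16.  -157.3] [-26.  31.  41.  92. -11.  78. -51.] [ 0.9  1.8 -0.1] 11.5
shift [167.3  35.4 166.7] turn [-0.     0.003  0.279]
```

View pics/s2.png

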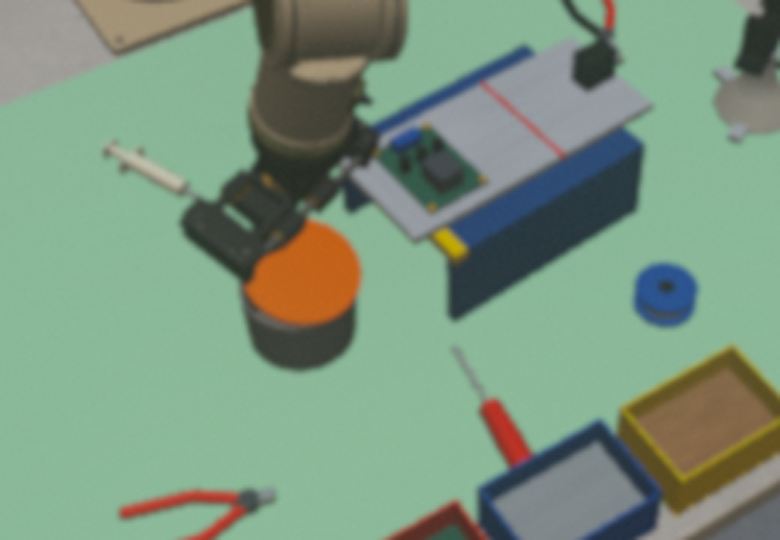

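The lid is clearly tilted: the orange disc at (303,275) in the crop is raised on the tab side, and its far side is still on the rim. Next I'll lift it and carry it away.

Call:
step_arm --deltas '[[[7, -25, 0], [0, 0, 0], 0], [[15, -50, 0], [0, 0, 0], 0], [[22, -77, 0], [0, 0, 0.03], 0], [[45, -72, 35], [0, 0, 0.1], 0], [[76, -64, 74], [0, 0, 0.18], 0], [[100, -40, 100], [0, 0, 0.28], 0], [[120, -15, 123], [0, 0, 0.28], 0], [[145, 10, 145], [0, 0, 0.28], 0], [[167, 35, 167], [0, 0, 0.28], 0], [[167, 35, 167], [0, 0, 0.28], 0]]'

```text
time_s: 6.5
ee_pos: [446.7, -352.6, 118.9]
tcp_rot: [-90.0, -0.0, -157.7]
contact_force: [0.8, 0.5, -1.2]
gripper_width: 11.9
```

Run:
```python
from h import *
mv([450,-350,20],-157.5)
```

```text
now 6.5 [ 446.7 -352.6  118.9] [ -90.    -0.  -157.7] [ -4.  21.  46. 102. -17.  64. -20.] [ 0.8  0.5 -1.2] 11.9
shift [-4.1 98.9 -1. ] turn [ 0.001 -0.004  0.001]
```

Call:
step_arm --deltas '[[[0, 20, 0], [0, 0, 0], 0], [[0, 40, 0], [0, 0, 0], 0], [[0, 60, 0], [0, 0, 0], 0], [[0, 78, 0], [0, 0, 0], 0], [[0, 88, 0], [0, 0, 0], 0], [[0, 94, 0], [0, 0, 0], 0], [[0, 97, 0], [0, 0, 0], 0], [[0, 99, 0], [0, 0, 0], 0], [[0, 99.5, 0], [0, 0, 0], 0], [[0, 99.5, 0], [0, 0, 0], 0]]'

```text
time_s: 7.75
ee_pos: [446.7, -352.6, 19.7]
tcp_rot: [-90.0, -0.0, -157.7]
contact_force: [0.1, 0.1, -1.1]
gripper_width: 11.9
```

Call:
step_arm --deltas '[[[0, 0, 0], [0, 0, 0], 15], [[0, 0, 0], [0, 0, 0], 30], [[0, 0, 0], [0, 0, 0], 45], [[0, 0, 0], [0, 0, 0], 60], [[0, 0, 0], [0, 0, 0], 60], [[0, -5, 0], [0, 0, 0], 60], [[0, -15, 0], [0, 0, 0], 60], [[0, -40, 0], [0, 0, 0], 60], [[0, -80, 0], [0, 0, 0], 70], [[0, -120, 0], [0, 0, 0], 70]]'

```text
time_s: 9.0
ee_pos: [446.6, -352.8, 141.5]
tcp_rot: [-90.0, -0.0, -157.7]
contact_force: [0.8, 0.4, 0.1]
gripper_width: 68.2
```

Run:
```python
from m import *
c=cam('top'); save(c,'t3');c2=cam('scene'); save(c2,'s3')
H,S,V,pts,w,rect,axis=run(c)
org=pts((H>5)&(H<20)&(S>140),(360,130,540,330)); print(len(org),cv2.minEnclosingCircle(w(org,12).astype(np.float32)))
red=pts(((H<8)|(H>172))&(S>110),(265,165,300,240)); print('line',rect(red,108),axis(red,108))
mv([500,-50,240],-120); mv([530,253,200],-85.4); mv([530,253,200],94.6)
a=np.array(c['pixels'])[100:340,340:600,::-1]; b=np.array(c2['pixels'])[150:390,60:320,::-1]
cv2.imwrite('pics/c3.png',np.hstack([a,b]))
```

```text
1243 ((489.00982666015625, -380.806884765625), 101.08599853515625)
line (array([537.5, 158.6]), array([127.5,   2.7]), 4.62, 59) (array([537.2, 158.5]), np.float64(4.54))
now 9.1 [ 448.4 -354.5  144.5] [ -89.7    0.2 -157.7] [ -5.  20.  47. 100. -16.  67. -21.] [-0.2 -0.1 -0.7] 69.4
shift [-163.5  -96.  -261.8] turn [-0.006 -0.659 -0.003]
now 9.1 [ 448.4 -354.5  144.5] [ -89.7    0.2 -157.7] [ -5.  20.  47. 100. -16.  67. -21.] [-0.2 -0.1 -0.7] 69.4
shift [-305.8  -56.7 -531. ] turn [-7.000e-03 -1.263e+00 -1.000e-03]
now 9.1 [ 448.4 -354.5  144.5] [ -89.7    0.2 -157.7] [ -5.  20.  47. 100. -16.  67. -21.] [-0.2 -0.1 -0.7] 69.4
shift [-305.8  -56.7 -531. ] turn [ 1.000e-03  1.879e+00 -7.000e-03]
```

View pics/c3.png

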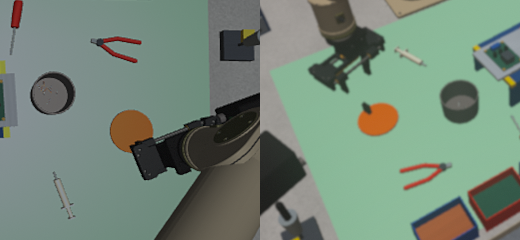

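The lid lies flat on the bench, with its disc at about (131,131) in the left crop, and the tub is open. Now the plate.

Call:
step_arm --deltas '[[[-5, -40, -9], [0, 0, 0], 70], [[-16, -80, -25], [0, -0.06, 0], 70], [[-32, -96, -50], [0, -0.14, 0], 70], [[-53, -96, -85], [0, -0.23, 0], 70], [[-75, -96, -120], [0, -0.32, 0], 70], [[-97, -96, -156], [0, -0.41, 0], 70], [[-119, -96, -191], [0, -0.5, 0], 70], [[-141, -96, -226], [0, -0.58, 0], 70], [[-163, -96, -262], [0, -0.66, 0], 70], [[-163, -96, -262], [0, -0.66, 0], 70]]'

```text
time_s: 10.35
ee_pos: [499.6, -46.5, 239.7]
tcp_rot: [-89.7, 0.0, -119.6]
contact_force: [0.4, -0.5, -0.2]
gripper_width: 70.0
```

Run:
```python
from h import *
mv([530,253,200],-85.4)
```

```text
now 10.35 [499.6 -46.5 239.7] [ -89.7    0.  -119.6] [-32.   2.  33. 102.  -1.  76. -28.] [ 0.4 -0.5 -0.2] 70.0
shift [-275.5   39.2 -121.6] turn [-0.006 -0.596  0.001]
```

Call:
step_arm --deltas '[[[-34, 0, -15], [0, -0.07, 0], 70], [[-69, 0, -30], [0, -0.15, 0], 70], [[-103, 5, -46], [-0.002, -0.22, 0], 70], [[-138, 9, -61], [-0.003, -0.3, 0], 70], [[-172, 15, -76], [-0.004, -0.37, 0], 70], [[-207, 20, -91], [-0.005, -0.45, 0], 70], [[-241, 30, -106], [-0.006, -0.52, 0], 70], [[-275.5, 39, -121.5], [-0.006, -0.596, 0], 70], [[-275.5, 39, -121.5], [-0.006, -0.596, 0], 70], [[-275.5, 39, -121.5], [-0.006, -0.596, 0], 70]]'

```text
time_s: 11.6
ee_pos: [530.2, 253.0, 199.8]
tcp_rot: [-90.1, -0.1, -85.4]
contact_force: [-1.0, -0.5, -0.8]
gripper_width: 69.9
```

Run:
```python
from h import *
c=cam('wrist'); save(c,'w4')
for z in(148,108): print(proj(c,[530,253,z]))
mv([530,253,114],-85.4)
```

```text
[321.61304627 219.54663071]
[321.77212565 204.02956907]
now 11.65 [530.4 252.3 200.2] [-90.   -0.1 -85.5] [-46.  15.  19.  92.  -5.  73. -21.] [ 0.4  0.2 -0.4] 69.9
shift [-0.8 86.2 -0.3] turn [ 0.001 -0.001  0.001]
```

View pics/w4.png

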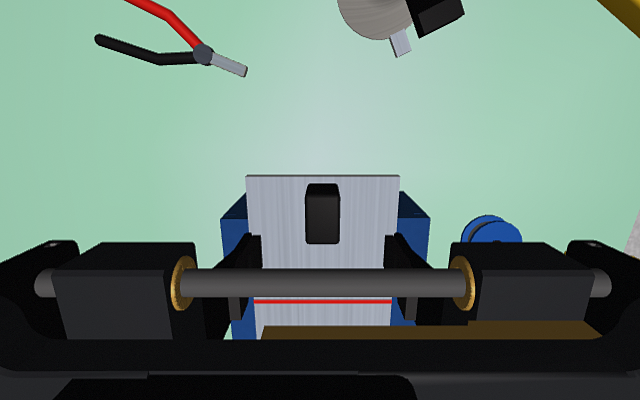

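The handle's top face is centred at about (322,218), as predicted (321.6,219.5), and square to the jaws. I'll go down and grip it.

Call:
step_arm --deltas '[[[-1, 15, 0], [0, 0, 0], 70], [[-1, 32, 0], [0, 0, 0], 70], [[-1, 50, 0], [0, 0, 0], 70], [[-1, 66, 0], [0, 0, 0], 60], [[-1, 78, 0], [0, 0, 0], 45], [[-1, 83, 0], [0, 0, 0], 35], [[-1, 86, 0], [0, 0, 0], 15], [[-1, 86, 0], [0, 0, 0], 0], [[-1, 86, 0], [0, 0, 0], 0], [[-1, 86, 0], [0, 0, 0], 0]]'

```text
time_s: 12.9
ee_pos: [530.5, 253.3, 114.4]
tcp_rot: [-90.0, -0.1, -85.5]
contact_force: [-0.0, -0.2, -0.3]
gripper_width: 25.8
```

Call:
step_arm --deltas '[[[0, 0, 0], [0, 0, 0], 0], [[0, 0, 0], [0, 0, 0], 0], [[0, 0, 0], [0, 0, 0], 0], [[0, 0, 0], [0, 0, 0], 0], [[0, 0, 0], [0, 0, 0], 0], [[0, 0, 0], [0, 0, 0], 0], [[0, 0, 0], [0, 0, 0], 0], [[0, 0, 0], [0, 0, 0], 0], [[0, 0, 0], [0, 0, 0], 0], [[0, 0, 0], [0, 0, 0], 0]]'

```text
time_s: 14.15
ee_pos: [530.4, 253.3, 114.4]
tcp_rot: [-90.0, -0.1, -85.5]
contact_force: [0.2, 0.9, -1.7]
gripper_width: 25.8
```

Run:
```python
from m import *
c=cam('top'); H,S,V,pts,w,rect,axis=run(c)
red=pts(((H<8)|(H>172))&(S>110),(265,165,300,240)); print('line',rect(red,108),axis(red,108))
p=monitor.get_obs()['ee_pos']; y=np.array([-.0866,.9962])
mv([p[0]+13.8,p[1]-159,p[2]-1],-85.0)
```

```text
line (array([537.4, 158.6]), array([127.6,   3.1]), 4.77, 62) (array([536.2, 158.4]), np.float64(4.56))
now 14.2 [530.5 253.3 114.5] [-90.   -0.1 -85.5] [-45.  19.  18.  98.  -7.  64. -20.] [-0.7 -0.3 -1.4] 25.8
shift [159.6   1.2   1.2] turn [ 0.    -0.008  0.001]
```

Call:
step_arm --deltas '[[[4, 0.5, 0], [0, 0, 0], 0], [[14, 1, 0], [0, -0.001, 0], 0], [[27, 1, 0], [0, -0.001, 0], 0], [[41, 1, 0.3], [0, -0.002, 0], 0], [[55, 1, 0.4], [0, -0.003, 0], 0], [[69, 1, 0.5], [0, -0.004, 0], 0], [[83, 1, 0.6], [0, -0.005, 0], 0], [[97, 1, 0.7], [0, -0.006, 0], 0], [[110, 1, 0.8], [0, -0.007, 0], 0], [[120, 1, 1], [0, -0.008, 0], 0]]'

```text
time_s: 15.45
ee_pos: [541.3, 134.7, 114.4]
tcp_rot: [-89.9, 0.1, -85.0]
contact_force: [-0.3, 7.0, 4.2]
gripper_width: 25.7
```

```bash
cat > e.py <<'E'
from m import *
c=cam('top'); H,S,V,pts,w,rect,axis=run(c)
red=pts(((H<8)|(H>172))&(S>110),(280,165,362,240)); m,a=axis(red,108); r=rect(red,108); print('line',r,m,a)
y=np.array([-.0866,.9962]);x=np.array([.9962,.0866]); e=np.array([553.4,-.3])
for q in(r[0],m): print('in edge frame x,y',(q-e)@x,(q-e)@y)
yel=pts((H>20)&(H<35)&(S>130),(335,150,365,250)); print('yel',rect(yel,100))
t=np.array([537.5,158.6]); o=monitor.get_obs(); print('tool travel',(o['ee_pos'][:2]-[530.45,253.3])@y, 'wanted',(e-t)@y)
mv(o['ee_pos'],-85.03)
E
python3 e.py
```

```text
line (array([550.2,  40. ]), array([127.7,   2.8]), 4.91, 61) [550.8  40.1] 4.92
in edge frame x,y 0.3021400000000675 40.42397999999999
in edge frame x,y 0.9085199999999773 40.47164
yel (array([555.3, -14.8]), array([186.4,  57. ]), 5.2, 119)
tool travel -120.81915982673836 wanted -159.67312
now 15.5 [541.5 133.  114.4] [-89.9   0.  -85. ] [-37.  16.  22. 103.  -6.  62.  -8.] [-0.6  2.2  4.6] 25.8
shift [0. 0. 0.] turn [-0.001 -0.    -0.   ]
```

Call:
step_arm --deltas '[[[6, 0.5, 0], [0, 0, 0], 0], [[12, 0.7, 0], [0, 0, 0], 0], [[18, 0.8, 0], [0, 0, 0], 0], [[24, 1, 0], [0, 0, 0], 0], [[29, 1, 0], [0, 0, 0], 0], [[33, 1, 0], [0, 0, 0], 0], [[36, 1, 0], [0, 0, 0], 0], [[38, 1, 0], [0, 0, 0], 0], [[38.8, 1, 0], [0, 0, 0], 0], [[38.8, 1, 0], [0, 0, 0], 0]]'

```text
time_s: 16.75
ee_pos: [545.4, 96.1, 114.4]
tcp_rot: [-89.8, 0.1, -85.0]
contact_force: [-0.2, 6.9, 7.2]
gripper_width: 25.9
```

```bash
python3 e.py
python3 - <<'E'
from h import *
c=cam('top');d=cam('scene')
a=np.array(c['pixels'])[140:260,270:450,::-1]; b=np.array(d['pixels'])[150:270,230:410,::-1]
cv2.imwrite('pics/c5.png',cv2.resize(np.vstack([a,b]),None,fx=2.5,fy=2.5,interpolation=cv2.INTER_CUBIC))
print(monitor.get_obs()['ee_pos'],monitor.get_obs()['contact_force'])
E
```

```text
line (array([552.3,   1.3]), array([125.3,   3.1]), 5.13, 62) [551.3   1.2] 4.97
in edge frame x,y -0.9572600000000226 1.6891800000000021
in edge frame x,y -1.9621200000000225 1.6761600000000019
yel (array([553.2,   7.5]), array([186.3,  13.3]), 4.87, 116)
tool travel -157.85746324546142 wanted -159.67312
now 16.8 [545.4  96.1 114.4] [-89.8   0.1 -85. ] [-34.  15.  23. 103.  -7.  62.  -4.] [0.1 6.3 8.5] 26.1
shift [0. 0. 0.] turn [-0.003  0.001 -0.002]
[545.44089366  96.14473667 114.46601341] [0.09919449 6.1486343  6.94755503]
```

View pics/c5.png

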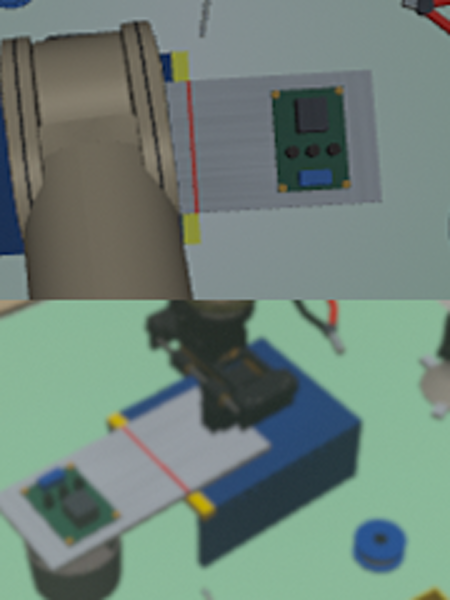

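The line is within 2 mm of the edge, square and level. A small final nudge should close the gap.

Call:
step_arm --deltas '[[[0.7, 1, 0], [0, 0, 0], 0], [[1.4, 1, 0], [0, 0, 0], 0], [[2, 1, 0], [0, 0, 0], 0], [[2.3, 1, 0], [0, 0, 0], 0], [[2.3, 1, 0], [0, 0, 0], 0], [[2.3, 1, 0], [0, 0, 0], 0], [[2.3, 1, 0], [0, 0, 0], 0], [[2.3, 1, 0], [0, 0, 0], 0], [[2.3, 1, 0], [0, 0, 0], 0], [[2.3, 1, 0], [0, 0, 0], 0]]'

```text
time_s: 18.15
ee_pos: [545.7, 95.8, 114.4]
tcp_rot: [-89.8, 0.3, -84.9]
contact_force: [-2.6, 7.4, 10.0]
gripper_width: 25.8
```

```bash
python3 e.py
python3 - <<'E'
from m import *
# level check: triangulate nothing; second view of line + lid position
c=cam('scene');H,S,V,pts,w,rect,axis=run(c)
red=pts(((H<8)|(H>172))&(S>110),(260,180,330,270)); print('scene line',rect(red,108))
org=pts((H>5)&(H<20)&(S>140),(100,200,260,330)); print('lid',cv2.minEnclosingCircle(w(org,12).astype(np.float32)))
E
```

```text
line (array([552.3,   1. ]), array([125.3,   2.9]), 4.95, 61) [551.4   0.9] 4.88
in edge frame x,y -0.9832400000000227 1.390320000000002
in edge frame x,y -1.88848 1.3686399999999999
yel (array([553.2,   7.9]), array([186.3,  14. ]), 4.87, 119)
tool travel -158.20651662687905 wanted -159.67312
now 18.2 [545.7  95.8 114.4] [-89.8   0.3 -84.9] [-34.  15.  23. 104.  -7.  62.  -4.] [-2.5  7.8  9.1] 25.8
shift [0. 0. 0.] turn [-0.004  0.002 -0.005]Traceback (most recent call last):
  File "<stdin>", line 4, in <module>
  File "m.py", line 9, in rect
    r=cv2.minAreaRect(w(P,z).astype(np.float32)); return np.round(r[0],1),np.round(r[1],1),round(r[2],2),len(P)
cv2.error: OpenCV(4.12.0) /io/opencv/modules/imgproc/src/convhull.cpp:143: error: (-215:Assertion failed) total >= 0 && (depth == CV_32F || depth == CV_32S) in function 'convexHull'
```

Run:
```python
from m import *
c=cam('scene');H,S,V,pts,w,rect,axis=run(c)
red=pts(((H<10)|(H>168))&(S>70),(272,195,312,255)); print(len(red))
if len(red)>5: 
    m,a=axis(red,108); print('scene line',m,a,'edge y',(m-np.array([553.4,-.3]))@[-.0866,.9962])
org=pts((H>3)&(H<22)&(S>140),(100,200,260,330)); 
if len(org): print('lid',cv2.minEnclosingCircle(w(org,12).astype(np.float32)))
o=monitor.get_obs(); print(o['contact_force'],o['gripper_width'],o['tcp_rot'])
job.job_done()
```

```text
29
scene line [553.1  -1.1] 4.58 edge y -0.770980000000004
lid ((586.83056640625, -311.7155456542969), 154.8072509765625)
[-3.33325162  6.91524626 10.36123723] 26.2322906045286 [-89.78348988   0.26581201 -84.90002298]
the job is handed in; nothing more can be done
```

I tipped the lid up by its tab to about 16° with its far side still on the rim. I then lifted it off and laid it flat on the bench. I slid the plate about 158 mm along the riser without lifting it, and handed the job in while still gripping its handle. There was no verdict, so these are my own last checks.

- **Red line:** the top view puts it +1.4 mm from the riser's edge and the scene view −0.8 mm. The limit is 6 mm. It is square to the edge within about 0.5° and about 2 mm off-centre.
- **Plate hold:** the fingers are closed on the handle at about 26 mm, and the arm is pressing down with about 10 N. The plate looked level in the last picture; I did not measure its tilt separately.
- **Lid:** its centre is at about (484, −337) mm, roughly 235 mm from the tub. That comes from where the arm let go, and the pictures taken after release show it lying flat.

**What failed or disagreed:**
- **Lid circle fit:** both fits gave far too large a radius (101 mm after release, 155 mm at the end), probably because other orange objects got into the mask. I ignored them.
- **Final nudge:** I asked for 2.3 mm but the plate moved only about 0.3 mm because of friction.
- **Other tools:** the arm kept clear of them, but I did not measure whether any had moved.

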